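# Pack the choke tray and press the short module flush with the spacer

### The job

Pack the loose power module flat into the tray's empty lane, lengthwise, and let go of it. Then slide the yellow spacer, upright, down to the tray floor in the middle of the one gap between a module and the tray's plain end wall that is wide enough for it (do not try it on the other modules), and with it push that module flush against the red fence. Finish holding: keep gripping the spacer and pressing the module firmly against the fence, with the third module, spray can, screwdriver and circuit board left where they were.

Things in the scene. Friction and masses are not known exactly. Their poses are not given: they have to be found in the camera images.
- tray: Fixed open aluminium tray, 98 mm (x, roughly away from the robot) by 174 mm (y). Origin: centre of its underside, on the bench. Floor 4 mm thick; walls and dividers 6 mm thick, tops 18 mm above the bench. Three lanes along x, centred at tray y = -56, 0, +56 mm, each 86 mm long (x -43 to +43) and 50 mm wide, in any order: one empty, module_a's, module_b's. The -x end wall is plain.
- fence: The red end wall of the tray, fixed to it, same origin and axes as the tray; its inner face, which modules are pressed against, is at tray x = +43 mm. Rigid; a steady push of 5 to 10 N on the module is firm enough.
- empty_lane (a point): Middle of the floor of the empty lane (within 1 mm), marked with an orange pad 70 x 40 mm lying flat on the tray floor; axes as the tray's.
- module_a_center (a point): Short power module standing loose in a lane, 4-6 mm off the red fence, 22-24 mm of lane free at its other end. Green base 58 mm long (its x, along the lane), 44 wide, 18 high; on its middle a black and copper core 30 x 30 mm, 30 mm high; 48 mm high in all, 0.2-0.33 kg, base slides on the tray floor. The point is its centre, 24 mm above its underside.
- module_b_center (a point): Longer power module standing loose in another lane, some mm off the fence with 10 to 12 mm free at its other end, too little for the spacer; stays where it is. Same look and point as module_a, but the base is 70 mm long (its x).
- module_c_center (a point): Loose power module standing on the bench beside the tray, to be packed in the empty lane. Same look and point as module_a, but the base is 76 mm long (its x), 44 wide, 18 high. Grip it by the 30 x 30 x 30 mm core on top, sides along its x and y; in the tray there is finger room at the core's ends along the lane, little between lanes.
- spacer_center (a point): Yellow plastic spacer, a slab standing upright on the bench beside the tray: 18 mm thick (its x), 40 mm wide (its y), 95 mm high (its z), about 90 g. The point is its centre, 47.5 mm above its underside. Gripped near the top across its thickness, the fingers pass above the modules' cores.
- spray: Spray can, 52 mm across, 150 mm high, standing on the bench; leave alone. Origin at its underside.
- driver: Screwdriver lying on the bench; leave alone.
- board: Green circuit board 50 x 80 mm, about 16 mm high, lying on the bench beyond the tray; leave alone. Origin at its underside.
Things that resemble listed ones, but are neither listed nor needed, are in the scene too. What is shaped like the part that bears module_c_center but blue or brown is not meant. Of the things shaped like the tray, the aluminium one is meant.

How it is judged:
By the outcome, as a careful person would: the job done as asked, in the order asked, and still so for the second after the job is handed in, while the arm keeps its last pose, push and grip.
It also fails if it takes over 54 s, if anything falls off the work surface, if the arm or the gripper's body presses on something with over 40 N, if the wrist force passes 120 N, or if a joint passes its speed limit or range.

### The arm

A 7-joint arm with a two-finger parallel gripper is mounted at the origin on the work surface. World frame = base frame: x ahead of the robot, y to its left, z up, the work surface at z = 0. Lengths are in m, angles in rad, forces in N, time in s.
With the tool pointing down it reaches from about 0.425 to 0.875 m from the base axis. Payload 4.7 kg.
Tool frame: the origin (TCP) lies where the fingers leave the gripper's body, on its centre line; the fingertips stand 70 mm ahead of it and the grasp point (between the pads) lies 51 mm ahead of it; z points along the fingers, y is the line along which they close (so a half turn about z gives the same grasp; the last joint's range is limited). The gripper opens to 87 mm and grips with 3 to 60 N. Pads are 19 mm wide; open, the fingers measure 117 mm over their backs; the gripper's body (75 mm by 190 mm) begins 51 mm behind the grasp point.
Start: joints at [1.191, 0.321, -0.07, 1.45, 0.023, 1.371, -0.057], TCP at [0.249, -0.6, 0.292] pointing down, gripper open.
Joint ranges: [-2.86, 2.86], [-0.3, 2.09], [-1.38, 1.24], [0.06, 2.45], [-1.56, 4.7], [0.09, 2.05], [-2.69, 2.69]. Speed limits (rad/s): [2.57, 2.57, 3.14, 3.14, 3.14, 3.14, 3.14].

### API

Orientations are given as a rotation vector (axis times angle).
In Python, from bench import ctrl gives the robot as it stands.
- The arm moves only by the tool play_rows, never from a script. Its argument "increments" is a list that holds one entry, the list of rows, each a list of 7 numbers: the shift along the tool's x, y, z as a fraction of full scale, then the turn, a rotation vector about the tool's x, y, z as a fraction of full scale, then the gripper command: -1 is shut, 1 is fully open, values between are in proportion. A call has 1 to 8 rows; each row is the pose to reach, as a shift and turn from the pose commanded when the call began, along the tool's axes at that moment; what a row does not reach only later rows make up. Full scale, the value 1, is 0.1 m for a shift and 90 degrees for a turn. A row lasts 1/10 s, in which the tool goes at most 50 mm and 8.59 degrees, less where a joint would pass 70% of its speed; a pose out of reach is approached as far as the arm can. A call with a number of a shift or a turn outside -1 to 1 is refused whole. A call with a gripper value outside its range is refused whole. The fingers move at their own pace and stop on an object; "squeeze" is the grip in N (left out, the last holds). Time passes only in rows, so rows that repeat a pose let the fingers close. It gives the time, the measured TCP pose, the force, the opening and the grip force at its end, in the units of the state.
- ctrl.get_state(): the state, without advancing time (a new reading comes with each control period).
- ctrl.get_image(name): name is "scene" or "top" or "wrist"; returns the picture (480x640x3 uint8, red, green, blue); there is no depth.
- ctrl.get_calibration(name): a dict with "vertical_fov" (degrees; the focal length in pixels is half the picture's height over the tangent of half this angle, whatever the lens; pixels are square), "cx", "cy" (the principal point, pixels), "dist_coeffs" ([k1, k2, p1, p2, k3] as OpenCV has them; the pictures are not rectified), "R" (3x3) and "t" (3): a world point X has camera coordinates R X + t; the wrist camera has in their place "T_tool_cam" (4x4, takes a point from camera to tool coordinates, whose origin is the TCP and whose axes are the flange's). Camera axes: x right, y down, z forward; pixel columns grow to the right and rows downward; lengths in m; the calibration is good to about 2 mm. A picture is of the moment at which its call begins: read the wrist's pose just before it. get_calibration takes no time and is no camera call.
- ctrl.close_job(): hands the job in; it is judged then, once.
The state is a dict: "time": time; "joint_positions": joint angles; "qd": joint speeds; "joint_torque": joint torques, N m; "position": TCP position; "tool_rot": TCP orientation; "ft_force": force on the tool from outside, world axes, zero at the start; "torque": the same for the moment, N m; "grip_width": opening from 0.0 (shut) to 1.0 (fully open); "grip_force": force on a finger pad.
Only numpy, scipy, OpenCV 4.12 (cv2) and the standard library are available. Lean on these libraries where they do the work, as an engineer would, in place of code of your own. Each camera call takes 0.05 s, during which the arm holds its last target. There are 200 camera calls.

## Working session

There is one attempt and no reset: what is moved stays moved. The work goes in short steps, Python scripts to look and compute and a tool call to move; the robot and the scene stay as the last step left them, time stands still between calls to the robot, and variables do not carry over. Pictures are saved under pics/ and viewed, at most 10 in all, crops included, and the job is handed in when it is done.

Besides the shell and the picture viewer there is one more tool, called after "Call:" as a command line: name --argument value ..., lists and objects as JSON in quotes. play_rows: Moves the arm, as the interface text tells. Shift numbers are shares of 0.1 m and turn numbers shares of 90 degrees, none past 1 either way. Its arguments: {"type":"object","properties":{"increments":{"type":"array"},"squeeze":{"type":"number"}},"required":["increments"]}

```bash
ls; mkdir -p pics
cat > h.py <<'E'
import numpy as np,cv2
from bench import ctrl
from scipy.spatial.transform import Rotation as Rn
def cam(n):
    c=ctrl.get_calibration(n); f=240/np.tan(np.radians(c["vertical_fov"])/2)
    K=np.array([[f,0,c["cx"]],[0,f,c["cy"]],[0,0,1.]]); d=np.array(c["dist_coeffs"],float)
    if "R" in c: return K,d,np.array(c["R"]),np.array(c["t"])
    s=ctrl.get_state(); T=np.array(c["T_tool_cam"]); Rt=Rn.from_rotvec(s["tool_rot"]).as_matrix()
    Rw=Rt@T[:3,:3]; p=Rt@T[:3,3]+np.array(s["position"])
    return K,d,Rw.T,-Rw.T@p
def w(cm,px,z):
    K,d,R,t=cm; u=cv2.undistortPoints(np.array(px,float).reshape(-1,1,2),K,d).reshape(-1,2)
    z=np.broadcast_to(z,len(u)); r=np.c_[u,np.ones(len(u))]@R; c=-R.T@t
    return c+r*((z-c[2])/r[:,2])[:,None]
def pr(cm,X):
    K,d,R,t=cm; return cv2.projectPoints(np.array(X,float).reshape(-1,1,3),cv2.Rodrigues(R)[0],t,K,d)[0].reshape(-1,2)
def snap(n,f):
    im=ctrl.get_image(n)[:,:,::-1]; cv2.imwrite("pics/"+f,im); return im
E
python3 - <<'E'
from h import *
a=snap("top","top1.png");b=snap("scene","sc1.png")
print(ctrl.get_state()); 
for n in("top","scene"):
    K,d,R,t=cam(n);print(n,K[0,0],d,-R.T@t,R.round(2).tolist())
print(ctrl.get_calibration("wrist"))
E
```

```text
pics
{'time': 0.1, 'joint_positions': array([ 1.19108975,  0.32175043, -0.07008666,  1.45155849,  0.02262258,
        1.37080594, -0.05690487]), 'qd': array([ 2.17116282e-03, -1.27054591e-03,  1.17678318e-03, -3.72383236e-03,
        7.44539878e-04,  2.05014799e-03, -2.46869732e-05]), 'joint_torque': array([ 8.85652639e-05, -4.92572093e+01, -4.05416228e-01, -3.13396347e+01,
       -6.41111308e-02,  3.95414466e-02,  3.47153934e-05]), 'position': array([ 0.24921929, -0.59991316,  0.29126704]), 'tool_rot': array([-3.07923570e+00, -6.14317984e-01,  7.09589254e-04]), 'ft_force': array([ 1.30928098, -0.00313644,  0.42884188]), 'torque': array([-0.04460224,  0.00810346, -0.00298698]), 'grip_force': 0.0, 'grip_width': 0.9982982155695331}
top 583.7975312554886 [-0.13374631  0.          0.          0.          0.        ] [0.45722586 0.0293849  1.37840875] [[-0.0, -1.0, -0.01], [-1.0, 0.0, -0.09], [0.09, 0.01, -1.0]]
scene 478.9311772695826 [-0.049346  0.        0.        0.        0.      ] [ 1.12797137 -0.5097049   0.60081551] [[0.7, 0.72, 0.02], [0.42, -0.39, -0.82], [-0.58, 0.58, -0.57]]
{'vertical_fov': 69.5499283331513, 'cx': 320.6597485664534, 'cy': 238.78153468606763, 'dist_coeffs': array([-0.03774384,  0.        ,  0.        ,  0.        ,  0.        ]), 'T_tool_cam': array([[ 6.69343922e-04, -9.62939690e-01, -2.69715971e-01,
         7.50634735e-02],
       [ 9.99998809e-01,  2.69416753e-04,  1.51978779e-03,
        -1.69069798e-04],
       [-1.39079798e-03, -2.69716667e-01,  9.62938723e-01,
        -9.29069016e-02],
       [ 0.00000000e+00,  0.00000000e+00,  0.00000000e+00,
         1.00000000e+00]])}
```

View pics/top1.png

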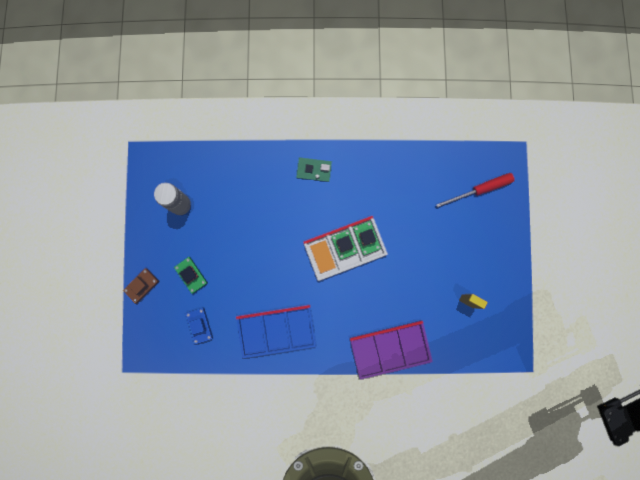

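View pics/sc1.png

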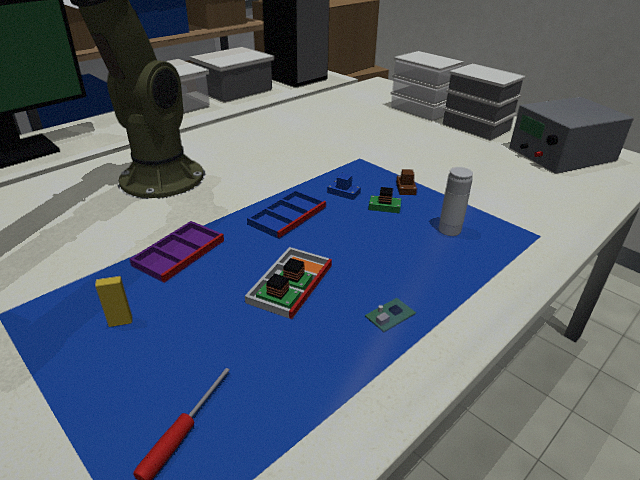

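The top view shows the aluminium tray at (345,249), with the orange pad at (322,257) and modules at (343,244) and (367,237). The other trays, blue (276,331) and purple (390,349), don't match. Candidates for module_c are green (190,275), brown (141,286) and blue (198,325); the green one fits. The yellow spacer is at (475,301). I'll confirm this in one enlarged crop.

Run:
```python
from h import *
im=cv2.imread("pics/top1.png")
def crop(x,y,W,H,s):
    c=cv2.resize(im[y:y+H,x:x+W],None,fx=s,fy=s,interpolation=cv2.INTER_CUBIC)
    for i in range(0,W,10): cv2.putText(c,str(x+i),(i*s,8),0,.3,(255,255,255),1);cv2.line(c,(i*s,10),(i*s,16),(255,255,255),1)
    for i in range(0,H,10): cv2.putText(c,str(y+i),(0,i*s+4),0,.3,(255,255,255),1)
    return c
A=crop(295,210,100,75,6)
B=np.hstack([crop(165,250,50,50,6),crop(450,277,50,50,6)])
B=cv2.resize(B,(400,200));A=cv2.resize(A,(533,400))
o=np.zeros((600,533,3),np.uint8);o[:400]=A;o[400:,:400]=B
cv2.imwrite("pics/crop1.png",o)
c=cam("top")
print(w(c,[[322,257],[343,244],[367,237],[345,249],[190,275],[470,308]],[.004,.05,.05,.018,.04,.0]).round(3))
```

```text
[[ 0.555  0.011  0.004]
 [ 0.582 -0.036  0.05 ]
 [ 0.598 -0.091  0.05 ]
 [ 0.573 -0.042  0.018]
 [ 0.511  0.316  0.04 ]
 [ 0.434 -0.34   0.   ]]
```

View pics/crop1.png

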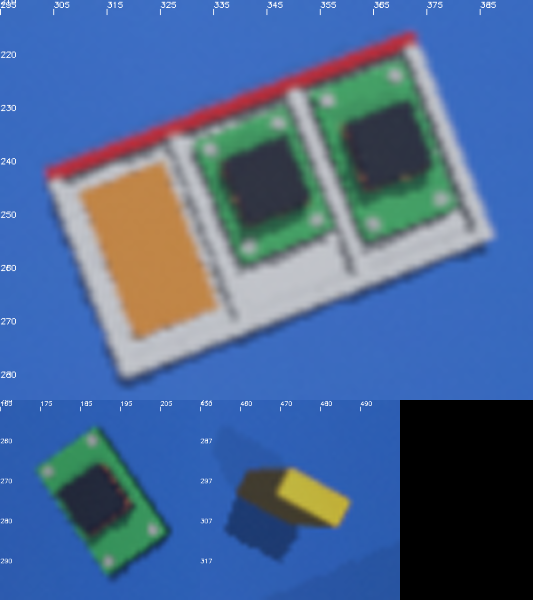

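Confirmed: (190,275) is the only green loose module. Module_a is in the middle lane, which has the larger free gap at its plain end. Now the poses.

```bash
cat >> h.py <<'E'
def go(xy,z,yaw_y=None,s=None):
    """fractions from current TCP to target; yaw_y: world angle (deg) of tool y line"""
    s=s or ctrl.get_state(); R=Rn.from_rotvec(s["tool_rot"]); 
    sh=R.inv().apply(np.array([*xy,z])-s["position"])/.1
    cur=np.degrees(np.arctan2(*R.as_matrix()[1::-1,1])); 
    out="shift %s yaw_y %.1f"%(sh.round(3),cur)
    if yaw_y is not None:
        dy=(yaw_y-cur+90)%180-90
        Rt=Rn.from_euler('z',cur+dy+90,degrees=True)*Rn.from_euler('x',180,degrees=True)
        out+=" turn %s (dyaw %.1f)"%(((R.inv()*Rt).as_rotvec()/(np.pi/2)).round(3),dy)
    print(out)
E
python3 - <<'E'
from h import *
c=cam("top"); an=lambda v:np.degrees(np.arctan2(v[1],v[0]))
T=w(c,[[303.6,242.3],[372.3,216.8],[387.9,254.5],[317.9,281.7]],.018);print(T.round(3),T.mean(0).round(4))
for i in range(4):v=T[(i+1)%4]-T[i];print(np.linalg.norm(v),an(v))
M=w(c,[[190,256.75],[174.5,267.5],[192.5,294.5],[207.5,282.5]],.018);print(M.mean(0))
for i in range(4):v=M[(i+1)%4]-M[i];print(np.linalg.norm(v),an(v))
S=w(c,[[472.5,293.75],[469.25,300],[485,308.75],[487.75,302]],.095);print(S.mean(0))
for i in range(4):v=S[(i+1)%4]-S[i];print(np.linalg.norm(v),an(v))
P=w(c,[[295+165/5.33,210+160/5.33],[295+80/5.33,210+190/5.33],[295+135/5.33,210+340/5.33],[295+217/5.33,210+308/5.33]],.004);print('pad',P.mean(0))
for i in range(4):v=P[(i+1)%4]-P[i];print(np.linalg.norm(v),an(v))
go(M.mean(0)[:2],.25,an(M[2]-M[1]))
E
```

```text
[[ 0.589  0.054  0.018]
 [ 0.649 -0.107  0.018]
 [ 0.56  -0.143  0.018]
 [ 0.497  0.021  0.018]] [ 0.5738 -0.0436  0.018 ]
0.17243179359539404 -69.59388071803177
0.09589475244552971 -158.14965897493244
0.17576009234748705 111.11192057120435
0.09803345937228257 19.881242257122032
[0.51164623 0.31853348 0.018     ]
0.0445001567018141 124.74458959146318
0.07693153106046698 -145.27630064358846
0.04503405712370736 -51.29042040614909
0.07381863334064143 35.05355422537097
[ 0.45047812 -0.33421225  0.095     ]
0.015700893624583427 151.12966440327887
0.04031649379988437 -119.09736075112995
0.016223637410083123 -23.672114810481318
0.038847418703390035 61.56663856039993
pad [0.55599133 0.00890813 0.004     ]
0.04002273223789391 109.45590267036759
0.07084782722687448 -159.96871881710393
0.03892890868533657 -68.74807716565482
0.06962532859889606 19.12550989411322
shift [ 5.948 -7.474  0.425] yaw_y -67.4 turn [-0.001  0.001  0.865] (dyaw -77.8)
```

Call:
play_rows --increments '[[[0.5, -0.19, 0, 0, 0, -0.05, 1], [0.97, -0.376, 0, 0, 0, -0.1, 1], [0.97, -0.376, 0, 0, 0, -0.1, 1]]]'

```text
time: 0.4
position: [0.3319, -0.522, 0.2921]
tool_rot: [-3.015, -0.873, -0.008]
ft_force: [0.7, 0.6, -0.2]
grip_width: 1.0
grip_force: 0.0
```

Call:
play_rows --increments '[[[0.47, -0.12, 0, 0, 0, -0.05, 1], [0.943, -0.244, 0, 0, 0, -0.1, 1]]]'

```text
time: 0.6
position: [0.3917, -0.458, 0.2917]
tool_rot: [-2.947, -1.088, 0.001]
ft_force: [0.8, 0.6, -0.5]
grip_width: 0.998
grip_force: 0.0
```

Call:
play_rows --increments '[[[0.47, -0.02, 0, 0, 0, -0.05, 1], [0.943, -0.074, 0, 0, 0, -0.1, 1]]]'

```text
time: 0.8
position: [0.4599, -0.3899, 0.2919]
tool_rot: [-2.85, -1.321, 0.0]
ft_force: [0.3, -0.1, -0.6]
grip_width: 1.0
grip_force: 0.0
```

Call:
play_rows --increments '[[[0.47, -0.02, 0, 0, 0, -0.05, 1], [0.943, -0.074, 0, 0, 0, -0.1, 1]]]'

```text
time: 1.0
position: [0.5154, -0.3132, 0.2918]
tool_rot: [-2.738, -1.54, 0.0]
ft_force: [-0.2, 0.2, -0.3]
grip_width: 1.001
grip_force: 0.0
```

Call:
play_rows --increments '[[[0.47, -0.02, 0, 0, 0, -0.05, 1], [0.943, -0.074, 0, 0, 0, -0.1, 1]]]'

```text
time: 1.2
position: [0.558, -0.2288, 0.2917]
tool_rot: [-2.608, -1.75, 0.0]
ft_force: [0.0, -0.3, 0.2]
grip_width: 0.999
grip_force: 0.0
```

Call:
play_rows --increments '[[[0.47, -0.02, 0, 0, 0, -0.05, 1], [0.943, -0.074, 0, 0, 0, -0.1, 1]]]'

```text
time: 1.4
position: [0.5869, -0.1387, 0.2918]
tool_rot: [-2.463, -1.95, 0.0]
ft_force: [0.6, 0.2, 0.6]
grip_width: 1.0
grip_force: 0.0
```

Call:
play_rows --increments '[[[0.47, -0.02, 0, 0, 0, -0.05, 1], [0.943, -0.074, 0, 0, 0, -0.1, 1]]]'

```text
time: 1.6
position: [0.6014, -0.0453, 0.2918]
tool_rot: [-2.303, -2.137, 0.0]
ft_force: [1.2, -0.4, 0.1]
grip_width: 1.001
grip_force: 0.0
```

Call:
play_rows --increments '[[[0.47, -0.02, 0, 0, 0, -0.05, 1], [0.943, -0.074, 0, 0, 0, -0.1, 1]]]'

```text
time: 1.8
position: [0.601, 0.0493, 0.2918]
tool_rot: [-2.128, -2.311, 0.0]
ft_force: [0.9, -0.2, -0.5]
grip_width: 1.0
grip_force: 0.0
```

Call:
play_rows --increments '[[[0.47, -0.02, 0, 0, 0, -0.05, 1], [0.943, -0.074, 0, 0, 0, -0.1, 1], [0.943, -0.074, 0, 0, 0, -0.1, 1]]]'

```text
time: 2.1
position: [0.5831, 0.1507, 0.2925]
tool_rot: [-1.923, -2.479, -0.005]
ft_force: [-0.5, 0.8, 0.5]
grip_width: 1.001
grip_force: 0.0
```

Call:
play_rows --increments '[[[0.47, -0.02, 0, 0, 0, -0.05, 1], [0.943, -0.074, 0, 0, 0, -0.1, 1]]]'

```text
time: 2.3
position: [0.5574, 0.2303, 0.2916]
tool_rot: [1.745, 2.612, -0.001]
ft_force: [0.4, 0.4, 0.5]
grip_width: 1.0
grip_force: 0.0
```

Call:
play_rows --increments '[[[0.47, -0.02, 0, 0, 0, -0.05, 1], [0.8, -0.074, 0, 0, 0, -0.13, 1], [0.8, -0.074, 0, 0, 0, -0.13, 1], [0.8, -0.074, 0, 0, 0, -0.13, 1]]]'

```text
time: 2.7
position: [0.519, 0.3024, 0.2919]
tool_rot: [1.467, 2.778, -0.001]
ft_force: [0.3, -1.3, -0.2]
grip_width: 1.002
grip_force: 0.0
```

Run:
```python
from h import *
im=snap("wrist","w1.png"); c=cam("top"); s=ctrl.get_state(); print(s["position"])
go([.5116,.3185],.15,35)
# spray base/top from first top pic
print(w(c,[[166,195]],.15),w(c,[[178,212]],0))
```

```text
[0.51994312 0.30101438 0.29179608]
shift [0.193 0.03  1.418] yaw_y 34.2 turn [-0.001  0.001 -0.009] (dyaw 0.8)
[[0.67897899 0.34849067 0.15      ]] [[0.66439211 0.35697533 0.        ]]
```

View pics/w1.png

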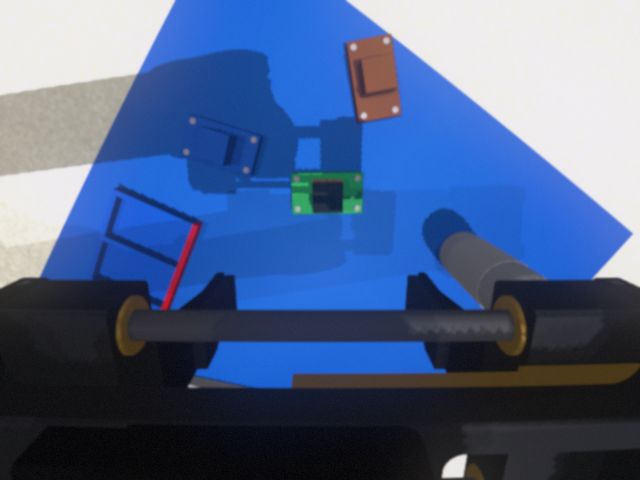

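Wrist view: the green module's base spans (291,172) to (363,215) and its core is at (327,196). It is aligned with the tool y axis, and the can is to the right with its base near (445,240).

Run:
```python
from h import *
c=cam("wrist")
B=w(c,[[291,173],[363,173],[363,214.5],[291,215.5]],.018);m=B.mean(0);print(m,[np.linalg.norm(B[i]-B[i-1]).round(4) for i in range(4)])
v=B[1]-B[0];print(np.degrees(np.arctan2(v[1],v[0])),w(c,[[327.5,196]],.048))
H=w(c,[[297,178],[358,178],[358,209],[297,210]],.018);print(H.mean(0))
go([.5105,.3175],.15,35)
```

```text
[0.51552401 0.32135957 0.018     ] [np.float64(0.0455), np.float64(0.0754), np.float64(0.0444), np.float64(0.0779)]
34.219423495431144 [[0.51391687 0.32366639 0.048     ]]
[0.51572814 0.32200183 0.018     ]
shift [0.191 0.016 1.418] yaw_y 34.2 turn [-0.001  0.001 -0.009] (dyaw 0.8)
```

Call:
play_rows --increments '[[[0.1, 0.03, 0.4, 0, 0, 0, 1], [0.19, 0.06, 0.8, 0, 0, 0, 1], [0.19, 0.06, 1, 0, 0, 0, 1], [0.19, 0.06, 1, 0, 0, 0, 1]]]'

```text
time: 3.15
position: [0.5133, 0.3179, 0.1884]
tool_rot: [-1.472, -2.772, 0.01]
ft_force: [-0.4, -1.4, 0.6]
grip_width: 1.001
grip_force: 0.0
```

Call:
play_rows --increments '[[[0, 0, 0.2, 0, 0, 0, 1], [0, 0, 0.3, 0, 0, 0, 1], [0, 0, 0.3, 0, 0, 0, 1], [0, 0, 0.3, 0, 0, 0, 1]]]'

```text
time: 3.55
position: [0.5144, 0.3208, 0.1631]
tool_rot: [1.47, 2.776, 0.001]
ft_force: [0.4, -0.0, -1.0]
grip_width: 0.997
grip_force: 0.0
```

Run:
```python
from h import *
im=snap("wrist","w2.png"); s=ctrl.get_state(); print(s["position"])
c=cam("wrist");print(pr(c,[[.514,.3205,.018],[.514,.3205,.048]]))
cv2.imwrite("pics/w2c.png",cv2.resize(im[100:340,180:480],None,fx=2.5,fy=2.5,interpolation=cv2.INTER_CUBIC))
```

```text
[0.51445521 0.32112472 0.16342315]
[[317.60958813 247.86715159]
 [317.29075915 261.83007353]]
```

View pics/w2c.png

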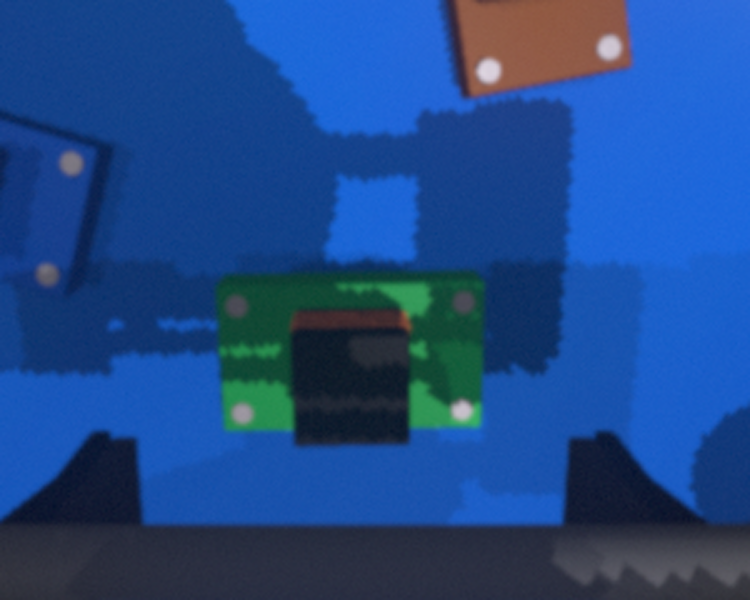

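Crop: core top spans (294,328) to (409,443) in the crop and sits between the fingers (137 and 568). The base corners are visible too.

Run:
```python
from h import *
c=cam("wrist"); q=lambda a:np.array(a)/2.5+[180,100]
B=w(c,q([[218,278],[484,275],[483,428],[224,432]]),.018);m=B.mean(0);print(m,[np.linalg.norm(B[i]-B[i-1]).round(4) for i in range(4)])
H=w(c,q([[236,306],[463,302],[461,410],[242,413]]),.018);print(H.mean(0));v=H[1]-H[0];print(np.degrees(np.arctan2(v[1],v[0])))
C=w(c,q([[294,328],[409,328],[409,443],[294,443]]),.048);print(C.mean(0),[np.linalg.norm(C[i]-C[i-1]).round(4) for i in range(4)])
go(((m+H.mean(0)+C.mean(0))/3)[:2],.092,34.5)
```

```text
[0.51351051 0.3254331  0.018     ] [np.float64(0.0462), np.float64(0.0746), np.float64(0.0458), np.float64(0.0764)]
[0.51368392 0.32427641 0.018     ]
35.2653462810793
[0.51303125 0.32567929 0.048     ] [np.float64(0.0307), np.float64(0.0286), np.float64(0.0307), np.float64(0.0298)]
shift [0.039 0.013 0.714] yaw_y 34.2 turn [ 0.001  0.    -0.003] (dyaw 0.3)
```

Call:
play_rows --increments '[[[0.04, 0.01, 0.2, 0, 0, -0.004, 1], [0.04, 0.01, 0.45, 0, 0, -0.004, 1], [0.04, 0.01, 0.65, 0, 0, -0.004, 1], [0.04, 0.01, 0.71, 0, 0, -0.004, 1], [0.04, 0.01, 0.71, 0, 0, -0.004, 1], [0.04, 0.01, 0.71, 0, 0, -0.004, 1]]]'

```text
time: 4.2
position: [0.5129, 0.3256, 0.0926]
tool_rot: [1.459, 2.781, 0.003]
ft_force: [0.2, -0.3, -1.0]
grip_width: 0.995
grip_force: 0.0
```

Call:
play_rows --increments '[[[0, 0, 0, 0, 0, 0, -1], [0, 0, 0, 0, 0, 0, -1], [0, 0, 0, 0, 0, 0, -1], [0, 0, 0, 0, 0, 0, -1], [0, 0, 0, 0, 0, 0, -1], [0, 0, 0, 0, 0, 0, -1], [0, 0, 0, 0, 0, 0, -1], [0, 0, 0, 0, 0, 0, -1]]]' --squeeze 30

```text
time: 5.0
position: [0.5121, 0.325, 0.0912]
tool_rot: [-1.46, -2.782, 0.0]
ft_force: [-3.3, -1.8, 1.4]
grip_width: 0.354
grip_force: 0.9
```

Call:
play_rows --increments '[[[0, 0, 0, 0, 0, 0, -1], [0, 0, 0, 0, 0, 0, -1], [0, 0, -0.2, 0, 0, 0, -1], [0, 0, -0.5, 0, 0, 0, -1], [0, 0, -0.8, 0, 0, 0, -1], [0, 0, -1, 0, 0, 0, -1], [0, 0, -1, 0, 0, 0, -1]]]'

```text
time: 5.7
position: [0.5134, 0.3261, 0.1939]
tool_rot: [1.458, 2.779, 0.007]
ft_force: [0.9, 0.8, -2.1]
grip_width: 0.347
grip_force: 30.0
```

Call:
play_rows --increments '[[[-0.3, -0.14, 0, 0, 0, 0, -1], [-0.6, -0.27, 0, 0, 0, 0, -1], [-0.905, -0.41, 0, 0, 0, 0, -1]]]'

```text
time: 6.0
position: [0.5291, 0.2258, 0.1892]
tool_rot: [-1.458, -2.781, 0.003]
ft_force: [-0.3, -1.5, -1.7]
grip_width: 0.343
grip_force: 30.0
```

Call:
play_rows --increments '[[[-0.3, -0.14, 0, 0, 0, 0, -1], [-0.6, -0.27, 0, 0, 0, 0, -1], [-0.905, -0.41, 0, 0, 0, 0, -1]]]'

```text
time: 6.3
position: [0.5468, 0.1278, 0.1893]
tool_rot: [-1.459, -2.78, 0.002]
ft_force: [0.9, 0.1, -3.3]
grip_width: 0.345
grip_force: 30.0
```

Call:
play_rows --increments '[[[-0.3, -0.14, 0, 0, 0, 0, -1], [-0.6, -0.27, 0, 0, 0, 0, -1], [-0.905, -0.41, 0, 0, 0, 0, -1]]]'

```text
time: 6.6
position: [0.5644, 0.0302, 0.1892]
tool_rot: [-1.459, -2.78, 0.002]
ft_force: [0.7, 0.7, -2.1]
grip_width: 0.343
grip_force: 30.0
```

Call:
play_rows --increments '[[[-0.3, -0.14, 0, 0, 0, 0.05, -1], [-0.6, -0.27, 0, 0, 0, 0.1, -1], [-0.905, -0.41, 0, 0, 0, 0.16, -1], [-0.905, -0.41, 0, 0, 0, 0.16, -1], [-0.905, -0.41, 0, 0, 0, 0.16, -1], [-0.905, -0.41, 0, 0, 0, 0.16, -1]]]'

```text
time: 7.2
position: [0.5826, -0.0649, 0.1905]
tool_rot: [-1.794, -2.577, -0.0]
ft_force: [0.3, 0.8, -1.9]
grip_width: 0.344
grip_force: 30.0
```

Run:
```python
from h import *
im=snap("wrist","w3.png"); s=ctrl.get_state(); print(s["position"],s["tool_rot"],s["grip_width"],s["grip_force"])
c=cam("wrist");print(pr(c,[[.555,.009,.004]]))
```

```text
[ 0.58268532 -0.06454384  0.19066613] [-1.79348436e+00 -2.57786123e+00 -3.45090827e-04] 0.3404658229099645 29.98612504452467
[[318.65063543 135.95904659]]
```

View pics/w3.png

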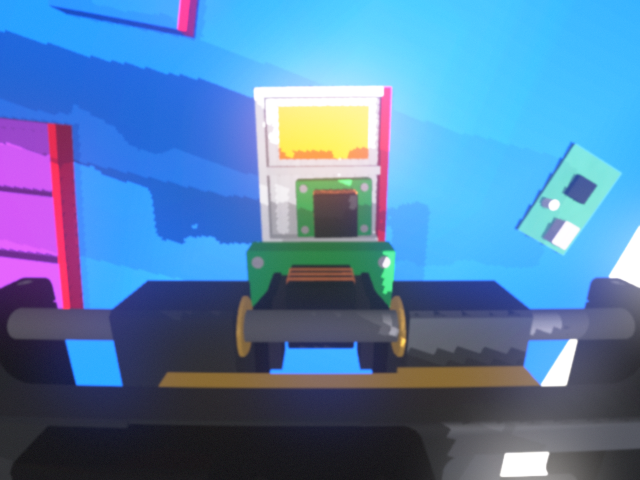

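Wrist view: the module is level in the grip, with its front base edge running (248,243) to (395,243). The pad runs (279,106) to (368,159). The tray's top corners are (255,88) and (391,88).

Run:
```python
from h import *
im=cv2.imread("pics/w3.png")
c=cam("wrist"); a=lambda v:np.degrees(np.arctan2(v[1],v[0]))
hsv=cv2.cvtColor(im,cv2.COLOR_BGR2HSV); m=cv2.inRange(hsv,(5,120,120),(35,255,255)); m[:95]=0;m[170:]=0;m[:,:270]=0;m[:,375:]=0
bx=cv2.minAreaRect(np.argwhere(m)[:,::-1].astype(np.float32)); print(bx)
P=w(c,cv2.boxPoints(bx),.004); print('pad',P.mean(0),[(np.linalg.norm(P[i]-P[i-1]).round(4),a(P[i]-P[i-1]).round(1)) for i in range(4)])
F=w(c,[[255,88],[391,88],[387,240],[261,240]],.018)
print(F.round(4),[(np.linalg.norm(F[i]-F[i-1]).round(4),a(F[i]-F[i-1]).round(1)) for i in range(4)])
s=ctrl.get_state();R=Rn.from_rotvec(s["tool_rot"])
G=w(c,[[248,243],[395,243],[258,263],[386,262]],s["position"][2]-.0735);print('module edge/holes in tool',R.inv().apply(G-s["position"]).round(4))
A=w(c,[[297,179],[371,179],[371,236],[297,236]],.022);print('module a',A.mean(0))
go([.555,.009],.19,20.2)
```

```text
((323.0, 133.5), (49.0, 86.0), 90.0)
pad [0.55761672 0.01167445 0.004     ] [(np.float64(0.0367), np.float64(108.7)), (np.float64(0.0657), np.float64(20.4)), (np.float64(0.0367), np.float64(-67.8)), (np.float64(0.068), np.float64(-159.6))]
[[ 0.5008  0.0242  0.018 ]
 [ 0.5922  0.0581  0.018 ]
 [ 0.6342 -0.0471  0.018 ]
 [ 0.5397 -0.0822  0.018 ]] [(np.float64(0.1133), np.float64(110.0)), (np.float64(0.0975), np.float64(20.4)), (np.float64(0.1133), np.float64(-68.3)), (np.float64(0.1008), np.float64(-159.6))]
module edge/holes in tool [[ 0.025  -0.0353  0.0735]
 [ 0.025   0.0386  0.0735]
 [ 0.0143 -0.0308  0.0735]
 [ 0.0149  0.0346  0.0735]]
module a [ 0.58474229 -0.03711461  0.022     ]
shift [ 0.786 -0.004  0.008] yaw_y 20.3 turn [-0.    -0.001  0.002] (dyaw -0.1)
```

Call:
play_rows --increments '[[[0.3, 0.01, 0, 0, 0, 0, -1], [0.6, 0.015, 0.2, 0, 0, 0, -1], [0.785, 0.015, 0.5, 0, 0, 0, -1], [0.785, 0.015, 0.72, 0, 0, 0, -1], [0.785, 0.015, 0.72, 0, 0, 0, -1], [0.785, 0.015, 0.72, 0, 0, 0, -1], [0.785, 0.015, 0.72, 0, 0, 0, -1]]]'

```text
time: 7.95
position: [0.5584, 0.008, 0.1207]
tool_rot: [1.796, 2.575, 0.002]
ft_force: [-0.0, -0.1, -2.9]
grip_width: 0.341
grip_force: 30.0
```

Run:
```python
from h import *
im=snap("wrist","w4.png"); s=ctrl.get_state(); print(s["position"],s["ft_force"],s["grip_force"])
cv2.imwrite("pics/w4c.png",cv2.resize(im[160:360,190:450],None,fx=3,fy=3,interpolation=cv2.INTER_CUBIC))
```

```text
[0.558477   0.00789618 0.12081408] [ 0.08025989  0.46079449 -2.64661668] 29.985857577994466
```

View pics/w4c.png

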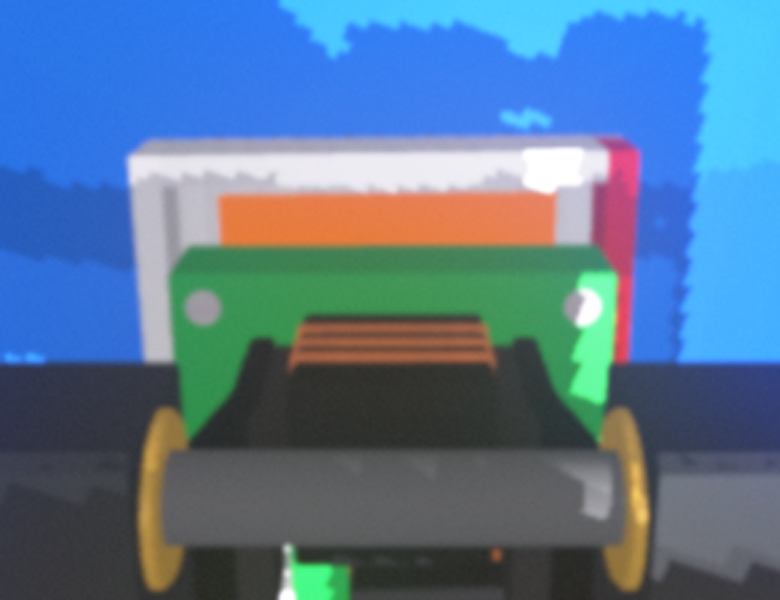

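Crop: module front-bottom edge (185,246) to (605,246) and base-top edge (172,272) to (617,272). The far wall's outer top edge runs (128,153) to (640,150), and the pad spans columns 219 to 555 at row 195.

Run:
```python
from h import *
c=cam("wrist"); q=lambda a:np.array(a)/3+[190,160]
s=ctrl.get_state();R=Rn.from_rotvec(s["tool_rot"]);z=s["position"][2]
f=lambda p,h:(R.inv().apply(w(c,q(p),h)-s["position"])*1000).round(1)[:,:2].tolist()
print('bottom',f([[185,246],[605,246]],z-.0912)); print('basetop',f([[172,272],[617,272]],z-.0732)); print('holes',f([[203,308],[584,307]],z-.0732))
print('wall',f([[128,153],[640,150]],.018)); print('pad',f([[219,195],[555,194]],.004))
go([.558,.008],.12,20.3)
```

```text
bottom [[20.4, -37.0], [20.3, 40.8]]
basetop [[21.1, -35.7], [21.0, 39.2]]
holes [[14.6, -30.8], [14.8, 33.9]]
wall [[35.6, -49.4], [36.2, 48.9]]
pad [[23.9, -34.7], [24.1, 35.2]]
shift [ 0.003 -0.004  0.008] yaw_y 20.2 turn [ 0.002  0.001 -0.001] (dyaw 0.1)
```

Call:
play_rows --increments '[[[0.055, -0.017, 0, 0, 0, 0, -1], [0.055, -0.017, 0.05, 0, 0, 0, -1], [0.055, -0.017, 0.1, 0, 0, 0, -1], [0.055, -0.017, 0.14, 0, 0, 0, -1], [0.055, -0.017, 0.17, 0, 0, 0, -1], [0.055, -0.017, 0.17, 0, 0, 0, -1]]]'

```text
time: 8.6
position: [0.5533, 0.0126, 0.1015]
tool_rot: [-1.796, -2.576, 0.001]
ft_force: [-0.0, -0.3, -2.3]
grip_width: 0.342
grip_force: 30.0
```

Call:
play_rows --increments '[[[0, 0, 0.02, 0, 0, 0, -1], [0, 0, 0.04, 0, 0, 0, -1], [0, 0, 0.055, 0, 0, 0, -1], [0, 0, 0.06, 0, 0, 0, -1], [0, 0, 0.06, 0, 0, 0, -1]]]'

```text
time: 9.1
position: [0.5537, 0.0127, 0.0961]
tool_rot: [-1.797, -2.577, 0.0]
ft_force: [-0.6, -0.0, -3.1]
grip_width: 0.341
grip_force: 30.0
```

Call:
play_rows --increments '[[[0, 0, 0.01, 0, 0, 0, -1], [0, 0, 0.02, 0, 0, 0, -1], [0, 0, 0.02, 0, 0, 0, -1], [0, 0, 0.02, 0, 0, 0, -1]]]'

```text
time: 9.5
position: [0.5539, 0.0127, 0.0951]
tool_rot: [1.797, 2.577, -0.0]
ft_force: [-2.5, -0.4, 5.9]
grip_width: 0.341
grip_force: 30.0
```

Call:
play_rows --increments '[[[0, 0, 0, 0, 0, 0, 0.1], [0, 0, 0, 0, 0, 0, 0.1], [0, 0, 0, 0, 0, 0, 0.1], [0, 0, 0, 0, 0, 0, 0.1], [0, 0, -0.1, 0, 0, 0, 0.1], [0, 0, -0.4, 0, 0, 0, 0.1], [0, 0, -0.8, 0, 0, 0, 0.1], [0, 0, -1, 0, 0, 0, 0.1]]]'

```text
time: 10.3
position: [0.5551, 0.0132, 0.1981]
tool_rot: [1.794, 2.574, 0.004]
ft_force: [0.8, 0.7, 0.5]
grip_width: 0.552
grip_force: 0.0
```

Call:
play_rows --increments '[[[-0.32, -0.24, -0.1, 0, 0, 0, 1], [-0.64, -0.48, -0.16, 0, 0, 0, 1], [-0.967, -0.72, -0.18, 0, 0, 0, 1]]]'

```text
time: 10.6
position: [0.5198, -0.1038, 0.2141]
tool_rot: [1.793, 2.576, 0.001]
ft_force: [-0.8, -0.9, -0.9]
grip_width: 0.739
grip_force: 0.0
```

Call:
play_rows --increments '[[[-0.32, -0.24, -0.1, 0, 0, 0, 1], [-0.64, -0.48, -0.16, 0, 0, 0, 1], [-0.967, -0.72, -0.18, 0, 0, 0, 1]]]'

```text
time: 10.9
position: [0.4854, -0.22, 0.2321]
tool_rot: [1.795, 2.575, 0.0]
ft_force: [-0.5, -0.9, 0.7]
grip_width: 0.972
grip_force: 0.0
```

Call:
play_rows --increments '[[[-0.32, -0.24, -0.1, 0, 0, 0.08, 1], [-0.64, -0.48, -0.16, 0, 0, 0.16, 1], [-0.967, -0.72, -0.18, 0, 0, 0.24, 1], [-0.967, -0.72, -0.18, 0, 0, 0.32, 1], [-0.967, -0.72, -0.18, 0, 0, 0.4, 1], [-0.967, -0.72, -0.18, 0, 0, 0.48, 1], [-0.967, -0.72, -0.18, 0, 0, 0.54, 1], [-0.967, -0.72, -0.18, 0, 0, 0.54, 1]]]'

```text
time: 11.7
position: [0.4515, -0.3341, 0.249]
tool_rot: [2.697, 1.609, 0.001]
ft_force: [-0.3, -0.3, 0.1]
grip_width: 0.996
grip_force: 0.0
```

Run:
```python
from h import *
im=snap("wrist","w5.png"); snap("top","top2.png"); s=ctrl.get_state(); print(s["position"],s["tool_rot"],s["time"])
go([.4505,-.3342],.25,-28.6)
c=cam("wrist");K=c
hsv=cv2.cvtColor(im,cv2.COLOR_BGR2HSV); m=cv2.inRange(hsv,(20,130,60),(35,255,255)); n,l,st,ce=cv2.connectedComponentsWithStats(m)
print([(st[i].tolist()) for i in range(1,n) if st[i,4]>80])
t=cv2.imread("pics/top2.png")[205:290,290:400]
o=np.zeros((480+0,640+0,3),np.uint8);o=im.copy();t=cv2.resize(t,None,fx=2.4,fy=2.4,interpolation=cv2.INTER_CUBIC)
cv2.imwrite("pics/w5b.png",np.vstack([im[:390],np.pad(t,((0,0),(0,640-t.shape[1]),(0,0)))]))
```

```text
[ 0.45147256 -0.33406015  0.24874838] [2.69561417e+00 1.61241886e+00 3.30017073e-04] 11.8
shift [-0.006 -0.008 -0.013] yaw_y -28.2 turn [0.    0.    0.004] (dyaw -0.4)
[[306, 222, 23, 44, 860]]
```

View pics/w5b.png

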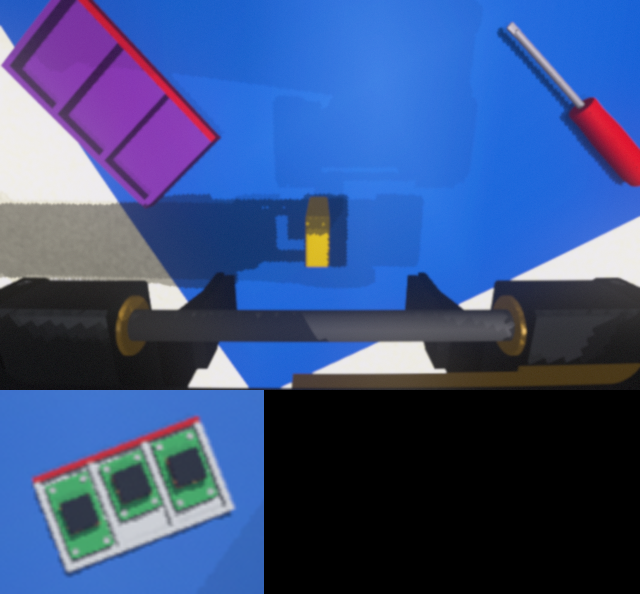

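Wrist view: spacer columns 305 to 330, rows 195 to 268, lower top edge at row 267, well aligned with the tool. The inset shows all three modules in the tray lanes, with c flat. Checking the spacer position by projection.

Run:
```python
from h import *
c=cam("wrist");s=ctrl.get_state();R=Rn.from_rotvec(s["tool_rot"])
E=w(c,[[306,267],[329,267]],.095);e=R.inv().apply(E-s["position"]);print('edge in tool',e.round(4))
for dx in(0,.004,.008):
  ctr=R.apply([e[0,0]+.02,e[:,1].mean(),0])+s["position"]
  C=[R.apply([e[0,0]+.02+a*.02,e[:,1].mean()+b*.009,0])+s["position"] for a in(-1,1) for b in(-1,1)]
X=np.array(C)
for z in(.095,0): X[:,2]=z;print(pr(c,X).round(0).tolist())
print(ctr)
im=cv2.imread("pics/w5.png");print(im[190:272:4,318].tolist())
```

```text
edge in tool [[-0.0167 -0.0101  0.1537]
 [-0.0167  0.0073  0.1538]]
[[306.0, 267.0], [329.0, 267.0], [305.0, 215.0], [330.0, 215.0]]
[[309.0, 235.0], [327.0, 235.0], [309.0, 196.0], [327.0, 196.0]]
[ 0.45180096 -0.33047151  0.24874726]
[[214, 107, 44], [166, 83, 33], [69, 79, 84], [64, 79, 88], [60, 75, 86], [59, 77, 87], [59, 79, 88], [58, 93, 106], [57, 92, 104], [53, 90, 103], [55, 108, 124], [50, 138, 161], [39, 191, 222], [40, 190, 222], [38, 189, 221], [37, 189, 221], [37, 188, 221], [39, 188, 219], [37, 186, 218], [108, 150, 165], [191, 94, 37]]
```

Call:
play_rows --increments '[[[0.045, -0.012, 0.3, 0, 0, 0, 1], [0.045, -0.012, 0.6, 0, 0, 0, 1], [0.045, -0.012, 0.8, 0, 0, 0, 1], [0.045, -0.012, 1, 0, 0, 0, 1], [0.045, -0.012, 1, 0, 0, 0, 1]]]'

```text
time: 12.3
position: [0.4508, -0.3286, 0.1456]
tool_rot: [-2.692, -1.609, 0.003]
ft_force: [-0.1, 0.4, -0.1]
grip_width: 1.004
grip_force: 0.0
```

Call:
play_rows --increments '[[[0, 0, 0.1, 0, 0, 0, 1], [0, 0, 0.18, 0, 0, 0, 1], [0, 0, 0.18, 0, 0, 0, 1], [0, 0, 0.18, 0, 0, 0, -1], [0, 0, 0.18, 0, 0, 0, -1], [0, 0, 0.18, 0, 0, 0, -1], [0, 0, 0.18, 0, 0, 0, -1], [0, 0, 0.18, 0, 0, 0, -1]]]' --squeeze 50

```text
time: 13.1
position: [0.4525, -0.3297, 0.1305]
tool_rot: [2.698, 1.609, 0.0]
ft_force: [-0.4, 0.1, 1.3]
grip_width: 0.629
grip_force: 0.0
```

Call:
play_rows --increments '[[[0, 0, 0, 0, 0, 0, -1], [0, 0, 0, 0, 0, 0, -1], [0, 0, 0, 0, 0, 0, -1], [0, 0, 0, 0, 0, 0, -1], [0, 0, 0, 0, 0, 0, -1], [0, 0, 0, 0, 0, 0, -1]]]'

```text
time: 13.7
position: [0.4524, -0.3296, 0.1302]
tool_rot: [-2.698, -1.609, 0.0]
ft_force: [0.8, -0.1, -0.0]
grip_width: 0.199
grip_force: 49.9
```

Call:
play_rows --increments '[[[0, 0, -0.1, 0, 0, 0, -1], [0, 0, -0.4, 0, 0, 0, -1], [0, 0, -0.7, 0, 0, 0, -1], [0, 0, -0.8, 0, 0, 0, -1]]]'

```text
time: 14.1
position: [0.4539, -0.3305, 0.2141]
tool_rot: [2.693, 1.607, 0.003]
ft_force: [0.7, -0.0, -0.7]
grip_width: 0.205
grip_force: 49.9
```

Call:
play_rows --increments '[[[0.3, -0.06, 0, 0, 0, 0, -1], [0.64, -0.12, 0, 0, 0, 0, -1], [0.962, -0.172, 0, 0, 0, 0, -1]]]'

```text
time: 14.4
position: [0.483, -0.2357, 0.2101]
tool_rot: [-2.699, -1.608, 0.0]
ft_force: [1.6, -0.1, -0.8]
grip_width: 0.198
grip_force: 49.9
```

Call:
play_rows --increments '[[[0.3, -0.06, 0, 0, 0, 0, -1], [0.64, -0.12, 0, 0, 0, 0, -1], [0.962, -0.172, 0, 0, 0, 0, -1]]]'

```text
time: 14.7
position: [0.5136, -0.1425, 0.21]
tool_rot: [-2.698, -1.609, 0.001]
ft_force: [0.5, 0.6, -1.0]
grip_width: 0.201
grip_force: 49.9
```

Call:
play_rows --increments '[[[0.3, -0.06, 0, 0, 0, -0.08, -1], [0.64, -0.12, 0, 0, 0, -0.16, -1], [0.962, -0.172, 0, 0, 0, -0.24, -1], [0.962, -0.172, 0, 0, 0, -0.32, -1], [0.962, -0.172, 0, 0, 0, -0.4, -1], [0.962, -0.172, 0, 0, 0, -0.48, -1], [0.962, -0.172, 0, 0, 0, -0.538, -1], [0.962, -0.172, 0, 0, 0, -0.538, -1]]]'

```text
time: 15.5
position: [0.5438, -0.0513, 0.2098]
tool_rot: [-1.8, -2.574, 0.001]
ft_force: [-0.1, 0.5, -1.0]
grip_width: 0.206
grip_force: 49.9
```

Run:
```python
from h import *
s=ctrl.get_state();print(s["position"],s["grip_width"],s["grip_force"],s["ft_force"]); go([.5434,-.0508],.162,20.2)
```

```text
[ 0.54382138 -0.05127719  0.20976412] 0.20591041452417555 49.85063988366164 [-0.08909417  0.47625978 -0.97540951]
shift [ 0.006 -0.002  0.478] yaw_y 20.1 turn [-0.001 -0.    -0.002] (dyaw 0.1)
```

Call:
play_rows --increments '[[[0, 0, 0.15, 0, 0, 0, -1], [0, 0, 0.3, 0, 0, 0, -1], [0, 0, 0.45, 0, 0, 0, -1], [0, 0, 0.45, 0, 0, 0, -1], [0, 0, 0.45, 0, 0, 0, -1]]]'

```text
time: 16.0
position: [0.5438, -0.0511, 0.1643]
tool_rot: [-1.8, -2.573, 0.001]
ft_force: [-0.7, 0.5, -0.2]
grip_width: 0.2
grip_force: 49.9
```

Run:
```python
from h import *
im=snap("wrist","w6.png"); s=ctrl.get_state(); print(s["position"],s["grip_force"])
cv2.imwrite("pics/w6c.png",cv2.resize(im[120:320,220:480],None,fx=3,fy=3,interpolation=cv2.INTER_CUBIC))
```

```text
[ 0.54428729 -0.05112381  0.16512251] 49.85188628314063
```

View pics/w6c.png

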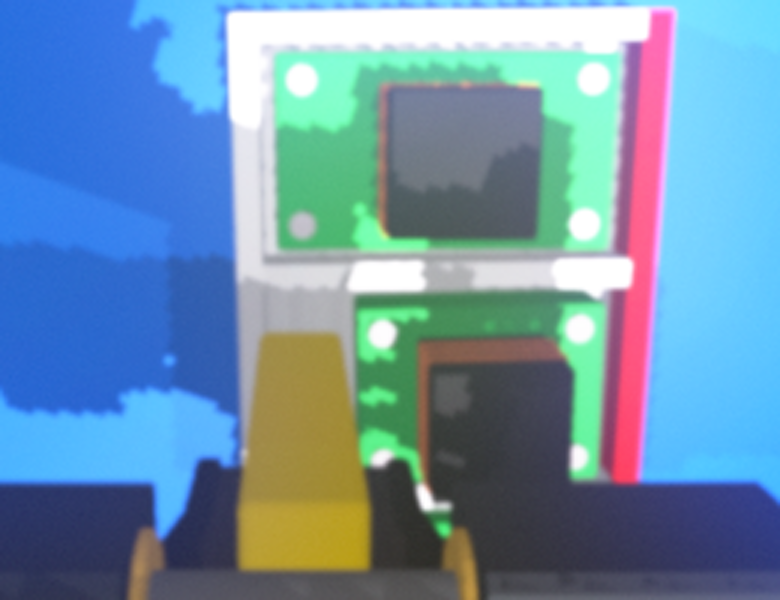

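Crop: spacer bottom edge (262,333) to (340,333). The gap is bounded by the wall (outer edge at col 239, row 320) and module_a's base end (col 354, row 320). The divider top spans rows 260 to 292, the fence outer edge is at col 653, and module c sits properly in its lane.

Run:
```python
from h import *
c=cam("wrist"); q=lambda a:np.array(a)/3+[220,120]
s=ctrl.get_state();R=Rn.from_rotvec(s["tool_rot"]);z=s["position"][2]
f=lambda p,h:(R.inv().apply(w(c,q(p),h)-s["position"])*1000).round(1)[:,:2].tolist()
print('spacer bottom',f([[262,333],[340,333]],z-.13)); print('spacer top',f([[239,502],[371,502]],z-.035))
print('wall outer, fence outer',f([[239,320],[233,120],[655,320],[668,120]],.018))
print('moda end',f([[355,300],[354,330]],.022)); print('divider edges',f([[300,260],[400,259],[400,292],[300,290]],.018))
print('module c base',f([[275,52],[624,50],[612,250],[281,250]],.022))
```

```text
spacer bottom [[16.6, -7.6], [16.7, 9.7]]
spacer top [[17.8, -7.2], [17.8, 10.5]]
wall outer, fence outer [[15.4, -13.7], [62.0, -14.4], [15.5, 85.8], [62.3, 84.5]]
moda end [[21.2, 13.6], [14.0, 13.5]]
divider edges [[29.9, 0.8], [30.2, 24.3], [22.3, 24.5], [22.7, 0.8]]
module c base [[76.8, -4.7], [77.6, 72.0], [33.1, 72.8], [33.0, -3.5]]
```

Call:
play_rows --increments '[[[0.012, 0.02, 0, 0, 0, 0, -1], [0.012, 0.02, 0, 0, 0, 0, -1], [0.012, 0.02, 0.07, 0, 0, 0, -1], [0.012, 0.02, 0.14, 0, 0, 0, -1], [0.012, 0.02, 0.2, 0, 0, 0, -1], [0.012, 0.02, 0.2, 0, 0, 0, -1]]]'

```text
time: 16.65
position: [0.5448, -0.0494, 0.1438]
tool_rot: [-1.8, -2.572, 0.002]
ft_force: [-0.3, -0.5, -2.0]
grip_width: 0.201
grip_force: 49.9
```

Call:
play_rows --increments '[[[0, 0, 0.03, 0, 0, 0, -1], [0, 0, 0.06, 0, 0, 0, -1], [0, 0, 0.085, 0, 0, 0, -1], [0, 0, 0.085, 0, 0, 0, -1]]]'

```text
time: 17.05
position: [0.5454, -0.0494, 0.1364]
tool_rot: [-1.801, -2.574, 0.0]
ft_force: [0.5, 0.4, -1.3]
grip_width: 0.204
grip_force: 49.9
```

Call:
play_rows --increments '[[[0, 0, 0.006, 0, 0, 0, -1], [0, 0, 0.012, 0, 0, 0, -1], [0, 0, 0.012, 0, 0, 0, -1]]]'

```text
time: 17.35
position: [0.5457, -0.0494, 0.1356]
tool_rot: [1.801, 2.574, -0.0]
ft_force: [-1.0, -0.8, -1.7]
grip_width: 0.205
grip_force: 49.9
```

Call:
play_rows --increments '[[[0, 0, 0.01, 0, 0, 0, -1], [0, 0, 0.01, 0, 0, 0, -1], [0, 0, 0.01, 0, 0, 0, -1]]]'

```text
time: 17.65
position: [0.5457, -0.0494, 0.1345]
tool_rot: [1.801, 2.574, -0.0]
ft_force: [0.3, -0.2, -1.8]
grip_width: 0.205
grip_force: 49.9
```

Call:
play_rows --increments '[[[0, 0, 0.008, 0, 0, 0, -1], [0, 0, 0.008, 0, 0, 0, -1], [0, 0, 0.008, 0, 0, 0, -1]]]'

```text
time: 17.95
position: [0.5458, -0.0494, 0.1342]
tool_rot: [1.801, 2.574, -0.0]
ft_force: [-1.7, -0.0, 3.4]
grip_width: 0.201
grip_force: 49.9
```

Call:
play_rows --increments '[[[0, 0.01, -0.003, 0, 0, 0, -1], [0, 0.02, -0.003, 0, 0, 0, -1], [0, 0.03, -0.003, 0, 0, 0, -1], [0, 0.04, -0.003, 0, 0, 0, -1], [0, 0.05, -0.003, 0, 0, 0, -1], [0, 0.05, -0.003, 0, 0, 0, -1]]]'

```text
time: 18.55
position: [0.5482, -0.0487, 0.1342]
tool_rot: [-1.8, -2.571, 0.009]
ft_force: [-8.2, -2.0, 11.9]
grip_width: 0.201
grip_force: 50.0
```

Call:
play_rows --increments '[[[0, 0.005, 0, 0, 0, 0, -1], [0, 0.01, 0, 0, 0, 0, -1], [0, 0.01, 0, 0, 0, 0, -1]]]'

```text
time: 18.85
position: [0.5485, -0.0486, 0.1342]
tool_rot: [-1.799, -2.57, 0.011]
ft_force: [-10.5, -1.3, 13.1]
grip_width: 0.204
grip_force: 50.0
```

The spacer is pressing on the floor (13 N vertical), so friction is likely holding it back. I'll relieve it a little before pushing further.

Call:
play_rows --increments '[[[0, 0, -0.006, 0, 0, 0, -1], [0, 0, -0.012, 0, 0, 0, -1], [0, 0, -0.012, 0, 0, 0, -1], [0, 0, -0.012, 0, 0, 0, -1]]]'

```text
time: 19.25
position: [0.551, -0.0474, 0.1346]
tool_rot: [-1.801, -2.574, 0.001]
ft_force: [-1.6, -0.6, -1.4]
grip_width: 0.199
grip_force: 49.9
```

Call:
play_rows --increments '[[[0, 0.005, 0, 0, 0, 0, -1], [0, 0.01, 0, 0, 0, 0, -1], [0, 0.01, 0, 0, 0, 0, -1], [0, 0.01, 0, 0, 0, 0, -1]]]'

```text
time: 19.65
position: [0.5523, -0.0469, 0.1353]
tool_rot: [1.801, 2.574, 0.0]
ft_force: [-2.0, -0.5, -0.8]
grip_width: 0.203
grip_force: 49.9
```

Call:
play_rows --increments '[[[0, 0.005, 0, 0, 0, 0, -1], [0, 0.01, 0, 0, 0, 0, -1], [0, 0.01, 0, 0, 0, 0, -1], [0, 0.01, 0, 0, 0, 0, -1]]]'

```text
time: 20.05
position: [0.5529, -0.0468, 0.1352]
tool_rot: [-1.801, -2.574, 0.001]
ft_force: [-3.3, -0.6, -0.7]
grip_width: 0.202
grip_force: 49.9
```

Call:
play_rows --increments '[[[0, 0.005, 0.004, 0, 0, 0, -1], [0, 0.01, 0.004, 0, 0, 0, -1], [0, 0.01, 0.004, 0, 0, 0, -1], [0, 0.01, 0.004, 0, 0, 0, -1]]]'

```text
time: 20.45
position: [0.5532, -0.0467, 0.1349]
tool_rot: [-1.8, -2.573, 0.003]
ft_force: [-6.2, -1.6, 3.8]
grip_width: 0.204
grip_force: 49.9
```

Call:
play_rows --increments '[[[0, 0.005, 0, 0, 0, 0, -1], [0, 0.005, 0, 0, 0, 0, -1], [0, 0.005, 0, 0, 0, 0, -1]]]'

```text
time: 20.75
position: [0.5534, -0.0467, 0.1349]
tool_rot: [-1.8, -2.572, 0.005]
ft_force: [-6.1, -2.1, 3.8]
grip_width: 0.201
grip_force: 49.9
```

Call:
play_rows --increments '[[[0, 0.005, -0.002, 0, 0, 0, -1], [0, 0.012, -0.002, 0, 0, 0, -1], [0, 0.012, -0.002, 0, 0, 0, -1], [0, 0.012, -0.002, 0, 0, 0, -1]]]'

```text
time: 21.15
position: [0.5537, -0.0466, 0.1349]
tool_rot: [-1.8, -2.571, 0.007]
ft_force: [-7.8, -2.7, 5.8]
grip_width: 0.2
grip_force: 49.9
```

Run:
```python
from h import *
im=snap("wrist","w7.png"); s=ctrl.get_state(); print(s["position"],s["ft_force"])
cv2.imwrite("pics/w7c.png",cv2.resize(im[120:320,220:480],None,fx=3,fy=3,interpolation=cv2.INTER_CUBIC))
```

```text
[ 0.55371182 -0.04665054  0.13490053] [-8.84184003 -3.21103035  4.69353457]
```

View pics/w7c.png

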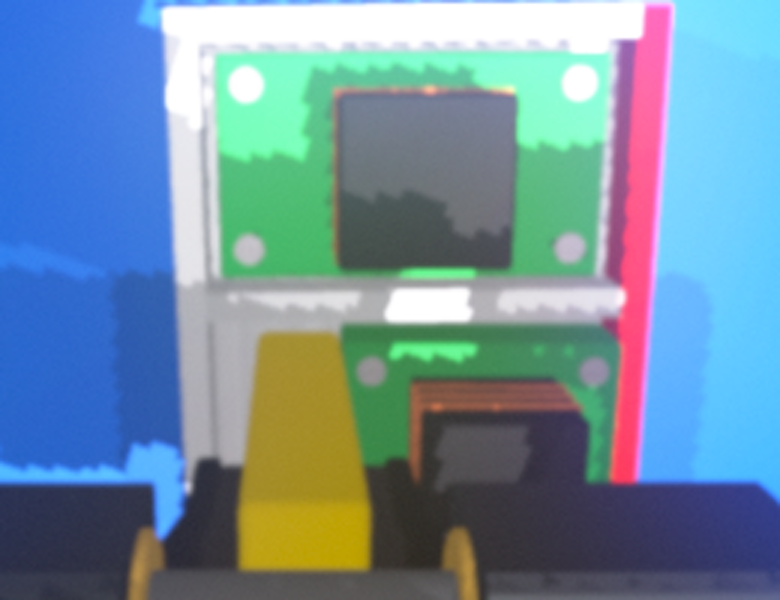

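The last view shows module_a's base touching the red fence at col 618, with no dark strip between them. The spacer stands on the floor against its other end. The push is about 9 N, so I'm handing in.

```bash
python3 -c "
from bench import ctrl
print(ctrl.close_job())"
```

```text
the job is handed in; nothing more can be done
None
```

The job is handed in: the loose module is flat in the empty lane and released, and the spacer is still gripped, pressing module_a flush against the red fence. The measured push was about 9 N, part of it probably floor friction, at about 21 s of the 54 s allowed. Neither the long module, the spray can, the screwdriver nor the circuit board was touched.

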